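# Count along the seasoning rack and push the tin into the third gap

### The job

With the fingers closed, run a fingertip along the sprung steel rail on top of the seasoning rack, keeping it on the rail from above the first gap at the end with the ball-topped post, counting gaps (filled ones too), and stop above the third. Then, without gripping or lifting it, push the loose seasoning tin that stands in the channel in front of the rack along to that third gap and push it in until it is home against the back. Leave the shaker and the tins already in the rack where they stand.

Things in the scene. Friction and masses are not known exactly. Their poses are not given: they have to be found in the camera images.
- rack: White-painted rack, fixed. Origin on the table under its 8 mm base board, midway along the row of gaps; x points from the open front (robot's side) to the back, y along the row, z up. Base board x -124 to +44, y -210 to +210 mm. Seven upright dividers 8 mm thick at y = -150, -100 ... +150, from rounded noses at x = -34 to the back wall's inner face at x = +34; their tops are 54 mm above the table.
- gap_row (a point): Point on the base board (8 mm above the table) on the line of the divider noses, midway along the rack (rack x = -34, y = 0); axes as the rack's. The six gaps, 42 mm wide and 68 mm deep to the back wall, open to the front, are centred at rack y = -125, -75, -25, +25, +75, +125 mm.
- channel (a point): Middle of the channel in front of the gaps, on the base board 8 mm above the table (rack x = -74, y = 0); axes as the rack's. The channel is 80 mm deep (rack x = -114 to -34), open at both ends and above; a kerb at its front (rack x = -122 to -114) has its top 18 mm above the table.
- rail: Sprung steel rail above the dividers, along the rack's y at rack x = 0: 22 mm deep (x), 306 mm long (y). Origin mid-underside, 60 mm above the table; flat top 68 mm above the table, with a rounded 1.2 mm ridge across it above each divider. It yields straight down by up to 5 mm, starting at about 1 N, on its stop at about 5 N, and springs back.
- ball_post: Short round white post with a 32 mm ball on top, standing on the base board at one end of the rail (rack x = 0, y = +188 or -188 mm: either end). Ball centre 50 mm above its origin (the foot, 8 mm above the table), top 74 mm above the table. Gaps are counted from this end.
- square_post: Plain square white post 26 x 26 x 56 mm standing on the base board at the other end of the rail; origin at its foot.
- tin: The tin to push in: closed rectangular metal tin with a dark lid, 70 long (its x) x 34 wide (its y) x 42 high, about 200 g. Origin mid-underside, 8 mm above the table. It starts in the channel in front of the rack, towards either end, its length pointing to the gaps. Home in a gap, its origin is at rack x = -1 mm and its front end 2 mm proud of the divider noses.
- tin_b: Bystander: closed rectangular metal tin with a dark lid, 70 long (its x) x 34 wide (its y) x 42 high, already home in the gap at the rack's y = +75 mm. Origin at the centre of its underside.
- tin_c: Bystander: closed rectangular metal tin with a dark lid, 70 long (its x) x 34 wide (its y) x 42 high, already home in the gap at the rack's y = -125 mm. Origin at the centre of its underside.
- shaker: Bystander: round grey shaker with a metal top, 38 mm across, 58 mm high, standing in the channel towards the other end from the loose tin. Origin at the centre of its underside.
There are look-alikes about, which are no part of the job. What is shaped like the tin but green or pink is not meant.

How it is judged:
On the way, in this order (a step that is already met when the one before it is completed fails the run):
1. a fingertip touches the rail above the first gap from the ball post (contact force between the fingers and rail above 0.3 N and ((y of ball_post in the frame of rack above 0 m and y of the grasp point in the frame of rack between 0.11 and 0.14 m) or (y of ball_post in the frame of rack below 0 m and y of the grasp point in the frame of rack between -0.14 and -0.11 m))), for 0.04 s.
2. it runs over the ridge between gaps one and two (contact force between the fingers and rail above 0.3 N and ((y of ball_post in the frame of rack above 0 m and y of the grasp point in the frame of rack between 0.09 and 0.11 m) or (y of ball_post in the frame of rack below 0 m and y of the grasp point in the frame of rack between -0.11 and -0.09 m))), for 0.04 s.
3. it touches the rail above the second gap (contact force between the fingers and rail above 0.3 N and ((y of ball_post in the frame of rack above 0 m and y of the grasp point in the frame of rack between 0.06 and 0.09 m) or (y of ball_post in the frame of rack below 0 m and y of the grasp point in the frame of rack between -0.09 and -0.06 m))), for 0.04 s.
4. it runs over the ridge between gaps two and three (contact force between the fingers and rail above 0.3 N and ((y of ball_post in the frame of rack above 0 m and y of the grasp point in the frame of rack between 0.04 and 0.06 m) or (y of ball_post in the frame of rack below 0 m and y of the grasp point in the frame of rack between -0.06 and -0.04 m))), for 0.04 s.
5. it touches the rail above the third gap (contact force between the fingers and rail above 0.3 N and ((y of ball_post in the frame of rack above 0 m and y of the grasp point in the frame of rack between 0.01 and 0.04 m) or (y of ball_post in the frame of rack below 0 m and y of the grasp point in the frame of rack between -0.04 and -0.01 m))), for 0.04 s.
6. the tin is home in the third gap (x of tin in the frame of rack between -0.006 and 0.006 m and ((y of ball_post in the frame of rack above 0 m and y of tin in the frame of rack between 0.018 and 0.032 m) or (y of ball_post in the frame of rack below 0 m and y of tin in the frame of rack between -0.032 and -0.018 m)) and height (world z) of tin between 0.004 and 0.012 m and angle between tin's own z axis and vertical below 0.08 rad), for 0.2 s.
At the end, for the whole second after the job is handed in: The tin stands flat and still on the base board in the third gap from the ball post, its origin within 7 mm of the gap's middle across it and within 5 mm of its home position along it (all of step 6 and linear speed of tin below 0.02 m/s); the robot touches nothing.
It fails at once if the fingers touched the rail well past the third gap (tool point more than 35 mm beyond its middle) (contact force between the fingers and rail above 0.3 N and ((y of ball_post in the frame of rack above 0 m and y of the grasp point in the frame of rack below -0.01 m) or (y of ball_post in the frame of rack below 0 m and y of the grasp point in the frame of rack above 0.01 m))).
It fails at once if the tin was lifted or tipped (height (world z) of tin above 0.02 m or angle between tin's own z axis and vertical above 0.35 rad).
It fails at once if a tin already in the rack was moved more than 10 mm or tipped (distance of tin_b from where it was at the start of the episode above 0.01 m or angle between tin_b's own z axis and vertical above 0.3 rad).
It fails at once if a tin already in the rack was moved more than 10 mm or tipped (distance of tin_c from where it was at the start of the episode above 0.01 m or angle between tin_c's own z axis and vertical above 0.3 rad).
It fails at once if the shaker was moved more than 10 mm or tipped (distance of shaker from where it was at the start of the episode above 0.01 m or angle between shaker's own z axis and vertical above 0.3 rad).
It also fails if it takes over 58 s, if anything falls off the work surface, if the arm or the gripper's body presses on something with over 40 N, if the wrist force passes 120 N, or if a joint passes its speed limit or range.

### The arm

A 6-joint arm with a two-finger parallel gripper is mounted at the origin on the work surface. World frame = base frame: x ahead of the robot, y to its left, z up, the work surface at z = 0. Lengths are in m, angles in rad, forces in N, time in s.
With the tool pointing down it reaches from about 0.35 to 0.85 m from the base axis. Payload 8.1 kg.
Tool frame: the origin (TCP) lies between the finger pads, 19 mm behind the fingertips; this is the grasp point; z points along the fingers, y is the line along which they close (so a half turn about z gives the same grasp; the last joint's range is limited). The gripper opens to 93 mm and grips with 3 to 60 N. Pads are 15 mm wide; open, the fingers measure 128 mm over their backs; the gripper's body (75 mm by 188 mm) begins 65 mm behind the grasp point.
Start: joints at [1.111, 0.13, 1.488, -0, 1.523, -0.085], TCP at [0.22, 0.558, 0.237] pointing down, gripper open.
Joint ranges: [-2.96, 2.96], [-0.89, 2.26], [0.02, 2.5], [-1.34, 4.48], [0, 2.73], [-2.66, 2.66]. Speed limits (rad/s): [2.39, 2.39, 2.79, 3.14, 3.14, 3.14].

### API

Orientations are given as a rotation vector (axis times angle).
In Python, from plant import read_state, read_camera, camera_params, robot gives the robot as it stands.
- The arm moves only by the tool carry_out, never from a script. Its argument "targets" is a list of rows, each an object of numbers: "hand": the opening in per cent of the stroke, from 0 (shut) to 100 (fully open); "x", "y", "z": the shift along the tool's x, y, z in m; "ax", "ay", "az": the turn, a rotation vector about the tool's x, y, z in rad. In form: [{"hand": .., "x": .., "y": .., "z": .., "ax": .., "ay": .., "az": ..}, ...]. A call has 1 to 8 rows; each row is the pose to reach, as a shift and turn from the pose commanded when the call began, along the tool's axes at that moment; what a row does not reach only later rows make up. A row lasts 1/8 s, in which the tool goes at most 62.5 mm and 10.7 degrees, less where a joint would pass 70% of its speed; a pose out of reach is approached as far as the arm can. A call with a gripper value outside its range is refused whole. The fingers move at their own pace and stop on an object; "newtons" is the grip in N (left out, the last holds). Time passes only in rows, so rows that repeat a pose let the fingers close. It gives the time, the measured TCP pose, the force, the opening and the grip force at its end, in the units of the state.
- read_state(): the state, without advancing time (a new reading comes with each control period).
- read_camera(name): name is "scene" or "top" or "wrist"; returns (picture, depth): 480x640x3 uint8, blue, green, red; 480x640 float32, m along the optical axis (not along the pixel's ray), 0 where there is no reading.
- camera_params(name): a dict with "fx", "fy", "cx", "cy" (pixels), "k1" (the pictures are not rectified: a ray, as slopes to the right and down, at radius r is drawn at 1 + k1 r^2 times it, then the intrinsics apply), "position" and "rotation" of the camera in the world. Camera axes: x right, y up, looking along -z (the intrinsics and any distortion apply to the point x, -y, -z); pixel columns grow to the right and rows downward; lengths in m; the calibration is good to about 2 mm. A picture is of the moment at which its call begins: read the wrist's pose just before it. camera_params takes no time and is no camera call; for the wrist camera it gives the pose at the moment of the call.
- robot.close_job(): hands the job in; it is judged then, once.
The state is a dict: "t": time; "q": joint angles; "dq": joint speeds; "joint_torque": joint torques, N m; "tool_pos": TCP position; "orientation": TCP orientation; "force": force on the tool from outside, world axes, zero at the start; "wrist_torque": the same for the moment, N m; "opening": finger opening in m; "gripper_force": force on a finger pad.
Only numpy, scipy, OpenCV 4.12 (cv2) and the standard library are available. Lean on these libraries where they do the work, as an engineer would, in place of code of your own. Each camera call takes 0.05 s, during which the arm holds its last target. There are 200 camera calls.

## Working session

There is one attempt and no reset: what is moved stays moved. The work goes in short steps, Python scripts to look and compute and a tool call to move; the robot and the scene stay as the last step left them, time stands still between calls to the robot, and variables do not carry over. Pictures are saved under pics/ and viewed, at most 10 in all, crops included, and the job is handed in when it is done.

Besides the shell and the picture viewer there is one more tool, called after "Request:" as name(argument=value, ...), one argument or row to a line, values as JSON. carry_out: Moves the arm, as the interface text tells. Its arguments: {"type":"object","properties":{"targets":{"type":"array","items":{"type":"object","properties":{"hand":{"type":"number"},"x":{"type":"number"},"y":{"type":"number"},"z":{"type":"number"},"ax":{"type":"number"},"ay":{"type":"number"},"az":{"type":"number"}}}},"newtons":{"type":"number"}},"required":["targets"]}

```bash
mkdir -p pics; cat > h.py <<'E'
import numpy as np, cv2
from plant import read_state, read_camera, camera_params, robot
from scipy.spatial.transform import Rotation as R
def rot(c):
    r=np.array(c["rotation"],float)
    return r if r.shape==(3,3) else (R.from_rotvec(r).as_matrix() if r.size==3 else R.from_quat(r).as_matrix())
def pts(c,uv,z=None,depth=None):
    # world points for pixels: on plane z, or by depth
    K=np.array([[c["fx"],0,c["cx"]],[0,c["fy"],c["cy"]],[0,0,1.]])
    d=np.array([(np.array(uv,float)[:,0]-c["cx"])/c["fx"],(np.array(uv,float)[:,1]-c["cy"])/c["fy"]]).T
    s=d.copy()
    for _ in range(20): s=d/(1+c["k1"]*(s**2).sum(1,keepdims=True))
    ray=np.c_[s[:,0],-s[:,1],-np.ones(len(s))]@rot(c).T
    p=np.array(c["position"])
    t=(z-p[2])/ray[:,2] if z is not None else np.asarray(depth)
    return p+ray*np.reshape(t,(-1,1))
E
python3 - <<'E'
from h import *
s=read_state(); print(s)
for n in("top","scene"):
    c=camera_params(n); print(c); i,d=read_camera(n); cv2.imwrite(f"pics/{n}0.png",i); np.save(f"{n}0.npy",d)
E
```

```text
{'t': 0.0, 'q': array([ 1.11058043e+00,  1.31180638e-01,  1.48926438e+00,  2.83211883e-07,
        1.52303325e+00, -8.53513171e-02]), 'dq': array([ 0.00042581, -0.001551  ,  0.00026641, -0.00111073,  0.00101105,
       -0.00012768]), 'joint_torque': array([-5.25903197e-04, -5.59829164e+01, -4.91767359e+01,  7.66357756e-02,
        3.49367643e-02, -9.53486642e-05]), 'tool_pos': array([0.21939701, 0.55786337, 0.236384  ]), 'orientation': array([-5.85299309e-01, -3.08606993e+00,  2.85180573e-03]), 'force': array([-0.019908  , -0.01473282,  0.18078454]), 'wrist_torque': array([-0.01370363, -0.01348849, -0.01033872]), 'gripper_force': 0.0, 'opening': 0.09307516238101358}
{'fx': 480.7033115195748, 'fy': 480.7033115195748, 'cx': 320.82725263241093, 'cy': 244.65419681353995, 'k1': -0.07101972466677221, 'position': array([0.44924387, 0.03635596, 0.81164948]), 'rotation': array([ 0.03398982, -0.07102467, -1.56072205])}
{'fx': 557.9661045529542, 'fy': 557.9661045529542, 'cx': 313.2467657555127, 'cy': 232.8140018620256, 'k1': 0.05414207119070195, 'position': array([ 1.24281481, -0.02625546,  0.68137131]), 'rotation': array([0.72948536, 0.65402986, 1.38937105])}
```

View pics/top0.png

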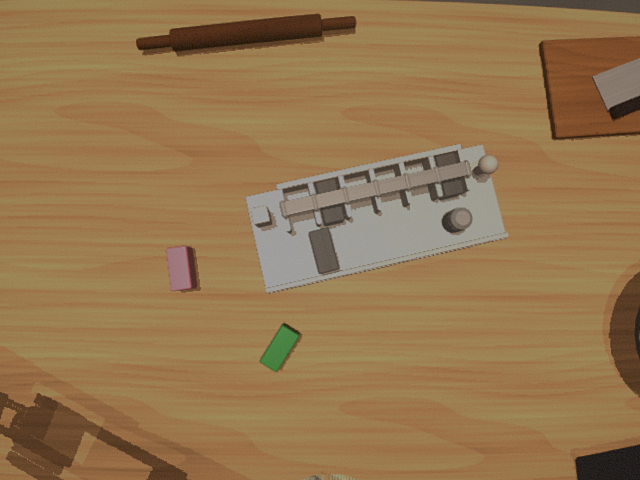

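View pics/scene0.png

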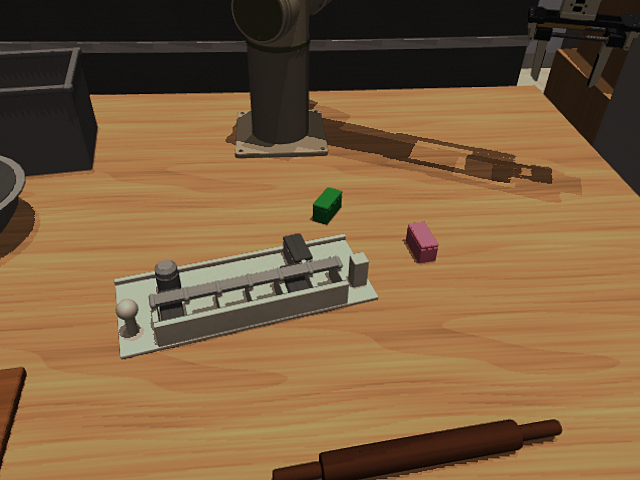

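The top view shows the ball post at the right end (487,163), so at rack y < 0. The third gap is then y = -25, and it is empty. The loose tin is at (323,251), the shaker at (459,219), and the green and pink look-alikes lie off the rack. Next I'll fit the rail and tin from depth and check against an enlarged crop.

```bash
python3 - <<'E'
from h import *
i=cv2.imread("pics/top0.png"); d=np.load("top0.npy"); c=camera_params("top")
v,u=np.mgrid[130:310,230:520]; uv=np.c_[u.ravel(),v.ravel()]
P=pts(c,uv,depth=d[130:310,230:520].ravel()); 
def rect(m,n,minn=40):
    im=np.zeros((180,290),np.uint8); im.ravel()[m]=1
    k,l,st,_=cv2.connectedComponentsWithStats(im)
    for j in range(1,k):
        if st[j,4]>minn:
            q=P[(l.ravel()==j)]; r=cv2.minAreaRect((q[:,:2]*1000).astype(np.float32)); print(n,st[j,4],"mean",q.mean(0).round(4),r,"px",st[j,:2]+[230,130])
z=P[:,2]; g=i[130:310,230:520].reshape(-1,3).astype(int).max(1)
print("z hist",np.histogram(z,np.arange(-.01,.09,.004)))
rect((z>.062)&(z<.072),"rail"); rect((z>.045)&(z<.056)&(g<110),"tin"); rect((z>.055)&(z<.085),"hi")
rect((z>.004)&(z<.013)&(g>120),"base")
cv2.imwrite("pics/crop1.png",cv2.resize(i[130:310,230:520],None,fx=2.7,fy=2.7,interpolation=cv2.INTER_CUBIC))
E
```

```text
z hist (array([    0,  1896, 22585,  3251, 12184,  1274,   805,   685,   150,
         149,   155,   156,   198,   194,  1280,  2142,  1049,   161,
         683,  2624,   356,    14,     0,     0]), array([-0.01 , -0.006, -0.002,  0.002,  0.006,  0.01 ,  0.014,  0.018,
        0.022,  0.026,  0.03 ,  0.034,  0.038,  0.042,  0.046,  0.05 ,
        0.054,  0.058,  0.062,  0.066,  0.07 ,  0.074,  0.078,  0.082,
        0.086]))
rail 204 mean [ 0.6319 -0.2475  0.0677] ((633.852294921875, -249.6481170654297), (30.413576126098633, 27.901412963867188), 1.600554347038269) px [480 154]
rail 2848 mean [ 0.5889 -0.0646  0.0681] ((589.58056640625, -67.50936889648438), (28.24431037902832, 309.82012939453125), 13.295520782470703) px [279 160]
rail 254 mean [0.5462 0.1154 0.0641] ((546.26220703125, 115.67832946777344), (25.875288009643555, 25.751842498779297), 12.102165222167969) px [250 205]
rail 293 mean [ 0.5449 -0.2039  0.0652] ((545.789306640625, -204.19004821777344), (31.995485305786133, 30.910354614257812), 2.065477132797241) px [452 207]
tin 275 mean [ 0.6429 -0.185   0.0498] ((642.89819335
[... 2015 characters left out ...]
1), (12.470610618591309, 33.879329681396484), 9.355236053466797) px [374 170]
base 8515 mean [ 0.5384 -0.1382  0.0081] ((546.2761840820312, -142.06764221191406), (108.3053970336914, 300.6731262207031), 13.623077392578125) px [327 174]
base 152 mean [ 0.6114 -0.0392  0.0081] ((611.8877563476562, -39.354026794433594), (12.835192680358887, 37.175315856933594), 13.593437194824219) px [344 176]
base 183 mean [0.5876 0.0603 0.008 ] ((587.6542358398438, 60.644386291503906), (12.705971717834473, 41.948970794677734), 13.213587760925293) px [284 189]
base 4105 mean [0.5053 0.0815 0.008 ] ((521.1513061523438, 71.13580322265625), (158.17648315429688, 120.22330474853516), 13.495599746704102) px [246 190]
```

View pics/crop1.png

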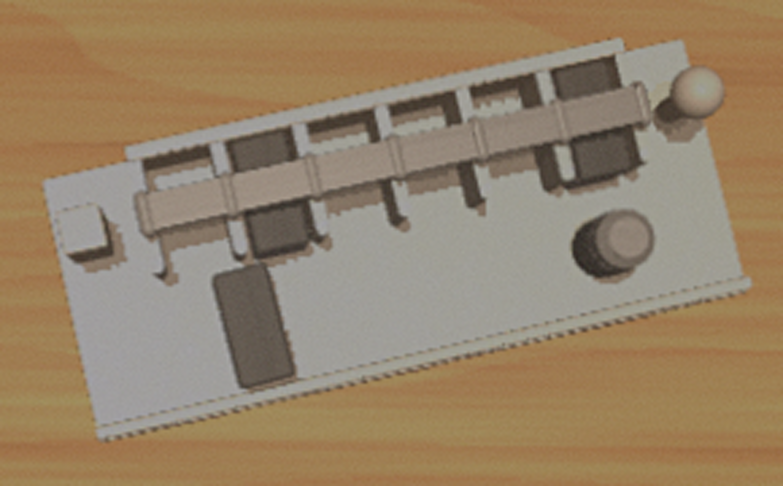

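```bash
cat >> h.py <<'E'
O=np.array([.589,-.066]); TH=np.radians(13.4)
RR=np.array([[np.cos(TH),-np.sin(TH)],[np.sin(TH),np.cos(TH)]])
def where(s=None):
    s=s or read_state(); Rt=R.from_rotvec(s["orientation"]).as_matrix(); p=s["tool_pos"]
    return np.r_[RR.T@(p[:2]-O),p[2]], np.degrees(np.arctan2(Rt[1,1],Rt[0,1])-TH), Rt
def go(goals,base=None):
    """goals: (rack x,y, world z, yaw of tool y in rack deg). prints tool shift/turn from current pose"""
    s=read_state(); w,y,Rt=where(s); print("t",round(s["t"],2),"rack",w.round(4),"yaw",round(float(y),2),"F",s["force"].round(2),"open",round(s["opening"],4))
    for g in goals:
        p=np.r_[O+RR@np.array(g[:2]),g[2]]; a=TH+np.radians(g[3]); ty=np.array([np.cos(a),np.sin(a),0]); z=np.array([0,0,-1.])
        T=np.c_[np.cross(ty,z),ty,z]
        print(g,"shift",(Rt.T@(p-s["tool_pos"])).round(4),"turn",R.from_matrix(Rt.T@T).as_rotvec().round(4))
E
python3 -c "
from h import *
go([(0,-.125,.2,0),(0,-.125,.110,0)])"
```

```text
t 0.1 rack [-0.2149  0.6926  0.2365] yaw 55.12 F [-0.13  0.11  0.22] open 0.0931
(0, -0.125, 0.2, 0) shift [-0.6438 -0.5478  0.0373] turn [-1.600e-03  7.000e-04  9.621e-01]
(0, -0.125, 0.11, 0) shift [-0.6438 -0.5476  0.1273] turn [-1.600e-03  7.000e-04  9.621e-01]
```

Request:
carry_out(
  targets=[
    {"hand": 0,"x": -0.05,"y": -0.04,"z": 0.0,"ax": 0,"ay": 0,"az": 0.1},
    {"hand": 0,"x": -0.09,"y": -0.077,"z": 0.01,"ax": 0,"ay": 0,"az": 0.2},
    {"hand": 0,"x": -0.135,"y": -0.115,"z": 0.01,"ax": 0,"ay": 0,"az": 0.3},
    {"hand": 0,"x": -0.18,"y": -0.153,"z": 0.02,"ax": 0,"ay": 0,"az": 0.4},
    {"hand": 0,"x": -0.225,"y": -0.19,"z": 0.02,"ax": 0,"ay": 0,"az": 0.5},
    {"hand": 0,"x": -0.27,"y": -0.23,"z": 0.02,"ax": 0,"ay": 0,"az": 0.6},
    {"hand": 0,"x": -0.315,"y": -0.268,"z": 0.03,"ax": 0,"ay": 0,"az": 0.7},
    {"hand": 0,"x": -0.36,"y": -0.306,"z": 0.03,"ax": 0,"ay": 0,"az": 0.8},
  ],
)

```text
t: 1.1
tool_pos: [0.4425, 0.1399, 0.2064]
orientation: [-1.745, -2.611, 0.001]
force: [-0.1, 0.3, -0.7]
opening: 0.0175
gripper_force: 0.0
```

```bash
python3 -c "
from h import *
go([(0,-.125,.2,0),(0,-.125,.110,0)])"
```

```text
t 1.1 rack [-0.0948  0.2342  0.2064] yaw 9.1 F [-0.09  0.32 -0.72] open 0.0175
(0, -0.125, 0.2, 0) shift [-0.3697  0.0368  0.0063] turn [-0.0013 -0.0002  0.1589]
(0, -0.125, 0.11, 0) shift [-0.3697  0.0369  0.0963] turn [-0.0013 -0.0002  0.1589]
```

Request:
carry_out(
  targets=[
    {"hand": 0,"x": -0.05,"y": 0.005,"z": 0.0,"az": 0.04},
    {"hand": 0,"x": -0.1,"y": 0.01,"z": 0.0,"az": 0.08},
    {"hand": 0,"x": -0.15,"y": 0.015,"z": 0.0,"az": 0.12},
    {"hand": 0,"x": -0.2,"y": 0.02,"z": 0.0,"az": 0.159},
    {"hand": 0,"x": -0.25,"y": 0.025,"z": 0.0,"az": 0.159},
    {"hand": 0,"x": -0.31,"y": 0.031,"z": 0.0,"az": 0.159},
    {"hand": 0,"x": -0.37,"y": 0.037,"z": 0.0,"az": 0.159},
    {"hand": 0,"x": -0.37,"y": 0.037,"z": 0.006,"az": 0.159},
  ],
)

```text
schema error: expected keys hand, x, y, z, ax, ay, az
```

```bash
python3 -c "
from h import *
go([(0,-.125,.097,0),(0,-.125,.085,0)])"
```

```text
t 1.1 rack [-0.0948  0.2342  0.2064] yaw 9.1 F [-0.09  0.32 -0.72] open 0.0175
(0, -0.125, 0.097, 0) shift [-0.3697  0.0369  0.1093] turn [-0.0013 -0.0002  0.1589]
(0, -0.125, 0.085, 0) shift [-0.3697  0.0369  0.1213] turn [-0.0013 -0.0002  0.1589]
```

Request:
carry_out(
  targets=[
    {"hand": 0,"x": -0.05,"y": 0.005,"z": 0.0,"ax": 0,"ay": 0,"az": 0.04},
    {"hand": 0,"x": -0.1,"y": 0.01,"z": 0.0,"ax": 0,"ay": 0,"az": 0.08},
    {"hand": 0,"x": -0.15,"y": 0.015,"z": 0.0,"ax": 0,"ay": 0,"az": 0.12},
    {"hand": 0,"x": -0.2,"y": 0.02,"z": 0.0,"ax": 0,"ay": 0,"az": 0.159},
    {"hand": 0,"x": -0.25,"y": 0.025,"z": 0.0,"ax": 0,"ay": 0,"az": 0.159},
    {"hand": 0,"x": -0.31,"y": 0.031,"z": 0.0,"ax": 0,"ay": 0,"az": 0.159},
    {"hand": 0,"x": -0.37,"y": 0.037,"z": 0.0,"ax": 0,"ay": 0,"az": 0.159},
    {"hand": 0,"x": -0.37,"y": 0.037,"z": 0.01,"ax": 0,"ay": 0,"az": 0.159},
  ],
)

```text
t: 2.1
tool_pos: [0.6202, -0.1893, 0.1962]
orientation: [-1.948, -2.464, 0.001]
force: [0.1, -0.2, 0.0]
opening: 0.0004
gripper_force: 0.0
```

```bash
python3 -c "
from h import *
go([(0,-.125,.097,0),(0,-.125,.085,0)])
c=camera_params('wrist');i,d=read_camera('wrist');cv2.imwrite('pics/w1.png',i)
print(c['position'],c['rotation'])
"
```

```text
t 2.1 rack [ 0.0017 -0.1272  0.1962] yaw -0.06 F [ 0.11 -0.2   0.02] open 0.0004
(0, -0.125, 0.097, 0) shift [ 0.0022 -0.0017  0.0992] turn [-0.0008  0.0005 -0.001 ]
(0, -0.125, 0.085, 0) shift [ 0.0022 -0.0017  0.1112] turn [-0.0008  0.0005 -0.001 ]
[ 0.60308674 -0.11600359  0.34296944] [-0.27281293 -0.03125534  0.2329805 ]
```

View pics/w1.png

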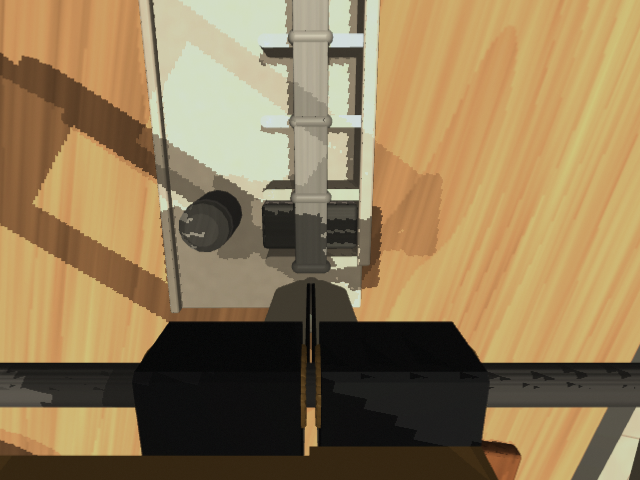

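The wrist view has the fingers and rail both at column 311, with ridges at rows 37, 121, 197 and 267 (y = 0, -50, -100, -150). I'll check those against my rack frame while descending.

Request:
carry_out(
  targets=[
    {"hand": 0,"x": 0.002,"y": -0.001,"z": 0.05,"ax": 0,"ay": 0,"az": 0},
    {"hand": 0,"x": 0.002,"y": -0.001,"z": 0.09,"ax": 0,"ay": 0,"az": 0},
    {"hand": 0,"x": 0.002,"y": -0.001,"z": 0.1,"ax": 0,"ay": 0,"az": 0},
    {"hand": 0,"x": 0.002,"y": -0.001,"z": 0.1,"ax": 0,"ay": 0,"az": 0},
  ],
)

```text
t: 2.65
tool_pos: [0.6178, -0.1827, 0.0977]
orientation: [-1.942, -2.469, 0.0]
force: [-0.6, 0.5, -0.4]
opening: 0.0006
gripper_force: 0.0
```

```bash
python3 -c "
from h import *
c=camera_params('wrist'); c['position']=np.array([ 0.60308674,-0.11600359,0.34296944]); c['rotation']=np.array([-0.27281293,-0.03125534,0.2329805 ])
p=pts(c,[(311,37),(311,121),(311,197),(311,267)],z=.069); print(((p[:,:2]-O)@RR).round(4))
go([(0,-.125,.086,0),(0,-.125,.0845,0)])
"
```

```text
[[ 0.0022 -0.0032]
 [ 0.0023 -0.0522]
 [ 0.0023 -0.1013]
 [ 0.0023 -0.1511]]
t 2.65 rack [ 0.0009 -0.1202  0.0977] yaw 0.23 F [-0.62  0.54 -0.36] open 0.0006
(0, -0.125, 0.086, 0) shift [-0.0048 -0.001   0.0117] turn [-0.0006 -0.0005  0.0039]
(0, -0.125, 0.0845, 0) shift [-0.0048 -0.001   0.0132] turn [-0.0006 -0.0005  0.0039]
```

Request:
carry_out(
  targets=[
    {"hand": 0,"x": -0.005,"y": 0,"z": 0.006,"ax": 0,"ay": 0,"az": 0},
    {"hand": 0,"x": -0.005,"y": 0,"z": 0.01,"ax": 0,"ay": 0,"az": 0},
    {"hand": 0,"x": -0.005,"y": 0,"z": 0.012,"ax": 0,"ay": 0,"az": 0},
    {"hand": 0,"x": -0.005,"y": 0,"z": 0.013,"ax": 0,"ay": 0,"az": 0},
    {"hand": 0,"x": -0.005,"y": 0,"z": 0.013,"ax": 0,"ay": 0,"az": 0},
  ],
)

```text
t: 3.28
tool_pos: [0.6197, -0.1888, 0.085]
orientation: [1.943, 2.467, 0.0]
force: [0.9, -2.3, 2.5]
opening: 0.0003
gripper_force: 1.3
```

```bash
python3 -c "
from h import *
go([(0,-.1,.0845,0),(0,-.025,.0845,0)])
"
```

```text
t 3.27 rack [ 0.0014 -0.1266  0.085 ] yaw 0.17 F [ 0.92 -2.29  2.55] open 0.0003
(0, -0.1, 0.0845, 0) shift [ 0.0266 -0.0013  0.0005] turn [0.0009 0.0009 0.003 ]
(0, -0.025, 0.0845, 0) shift [ 0.1016 -0.0011  0.0005] turn [0.0009 0.0009 0.003 ]
```

Contact is about 2.5 N over gap one. Now I'll slide along the rail.

Request:
carry_out(
  targets=[
    {"hand": 0,"x": 0.006,"y": -0.001,"z": 0.0005,"ax": 0,"ay": 0,"az": 0},
    {"hand": 0,"x": 0.012,"y": -0.001,"z": 0.0005,"ax": 0,"ay": 0,"az": 0},
    {"hand": 0,"x": 0.018,"y": -0.001,"z": 0.0005,"ax": 0,"ay": 0,"az": 0},
    {"hand": 0,"x": 0.025,"y": -0.001,"z": 0.0005,"ax": 0,"ay": 0,"az": 0},
    {"hand": 0,"x": 0.031,"y": -0.001,"z": 0.0005,"ax": 0,"ay": 0,"az": 0},
    {"hand": 0,"x": 0.038,"y": -0.001,"z": 0.0005,"ax": 0,"ay": 0,"az": 0},
    {"hand": 0,"x": 0.045,"y": -0.001,"z": 0.0005,"ax": 0,"ay": 0,"az": 0},
    {"hand": 0,"x": 0.051,"y": -0.001,"z": 0.0005,"ax": 0,"ay": 0,"az": 0},
  ],
)

```text
t: 4.28
tool_pos: [0.6061, -0.1385, 0.0838]
orientation: [-1.943, -2.469, 0.0]
force: [0.2, -2.3, 2.8]
opening: 0.0001
gripper_force: 1.9
```

```bash
python3 -c "
from h import *
go([(0,-.025,.0845,0)])
"
```

```text
t 4.28 rack [-0.0002 -0.0745  0.0838] yaw 0.19 F [ 0.22 -2.34  2.84] open 0.0001
(0, -0.025, 0.0845, 0) shift [ 0.0495  0.0004 -0.0007] turn [-0.0002 -0.0001  0.0033]
```

Request:
carry_out(
  targets=[
    {"hand": 0,"x": 0.006,"y": 0,"z": 0,"ax": 0,"ay": 0,"az": 0},
    {"hand": 0,"x": 0.012,"y": 0,"z": 0,"ax": 0,"ay": 0,"az": 0},
    {"hand": 0,"x": 0.018,"y": 0,"z": 0,"ax": 0,"ay": 0,"az": 0},
    {"hand": 0,"x": 0.025,"y": 0,"z": 0,"ax": 0,"ay": 0,"az": 0},
    {"hand": 0,"x": 0.031,"y": 0,"z": 0,"ax": 0,"ay": 0,"az": 0},
    {"hand": 0,"x": 0.037,"y": 0,"z": 0,"ax": 0,"ay": 0,"az": 0},
    {"hand": 0,"x": 0.043,"y": 0,"z": 0,"ax": 0,"ay": 0,"az": 0},
    {"hand": 0,"x": 0.048,"y": 0,"z": 0,"ax": 0,"ay": 0,"az": 0},
  ],
)

```text
t: 5.28
tool_pos: [0.5948, -0.092, 0.0838]
orientation: [-1.943, -2.468, 0.0]
force: [1.6, -3.0, 3.8]
opening: 0.0003
gripper_force: 1.9
```

Request:
carry_out(
  targets=[
    {"hand": 0,"x": 0,"y": 0,"z": 0,"ax": 0,"ay": 0,"az": 0},
    {"hand": 0,"x": 0,"y": 0,"z": 0,"ax": 0,"ay": 0,"az": 0},
  ],
)

```text
t: 5.52
tool_pos: [0.5947, -0.0915, 0.0837]
orientation: [-1.942, -2.468, -0.001]
force: [-0.2, 2.6, 3.6]
opening: 0.001
gripper_force: 1.9
```

```bash
python3 -c "
from h import *
go([(0,-.025,.16,0),(-.076,.15,.16,0),(-.076,.15,.045,0)])
"
```

```text
t 5.53 rack [-0.0004 -0.0262  0.0837] yaw 0.2 F [-0.24  2.63  3.6 ] open 0.001
(0, -0.025, 0.16, 0) shift [ 0.0013  0.0003 -0.0763] turn [-0.0004 -0.0016  0.0035]
(-0.076, 0.15, 0.16, 0) shift [ 0.1765 -0.075  -0.076 ] turn [-0.0004 -0.0016  0.0035]
(-0.076, 0.15, 0.045, 0) shift [ 0.1764 -0.075   0.039 ] turn [-0.0004 -0.0016  0.0035]
```

Request:
carry_out(
  targets=[
    {"hand": 0,"x": 0.001,"y": 0,"z": -0.04,"ax": 0,"ay": 0,"az": 0},
    {"hand": 0,"x": 0.001,"y": 0,"z": -0.075,"ax": 0,"ay": 0,"az": 0},
    {"hand": 0,"x": 0.04,"y": -0.02,"z": -0.075,"ax": 0,"ay": 0,"az": 0},
    {"hand": 0,"x": 0.08,"y": -0.04,"z": -0.075,"ax": 0,"ay": 0,"az": 0},
    {"hand": 0,"x": 0.12,"y": -0.06,"z": -0.075,"ax": 0,"ay": 0,"az": 0},
    {"hand": 0,"x": 0.16,"y": -0.075,"z": -0.075,"ax": 0,"ay": 0,"az": 0.003},
    {"hand": 0,"x": 0.177,"y": -0.075,"z": -0.075,"ax": 0,"ay": 0,"az": 0.003},
    {"hand": 0,"x": 0.177,"y": -0.075,"z": -0.04,"ax": 0,"ay": 0,"az": 0.003},
  ],
)

```text
t: 6.52
tool_pos: [0.4829, 0.0631, 0.1262]
orientation: [1.942, 2.464, 0.006]
force: [-0.9, 0.9, 0.4]
opening: 0.0002
gripper_force: 0.0
```

```bash
cat >> h.py <<'E'
def tin(name="top"):
    """loose tin's lid in the rack frame from the top camera"""
    c=camera_params(name); i,d=read_camera(name); v,u=np.mgrid[120:320,230:520]
    P=pts(c,np.c_[u.ravel(),v.ravel()],depth=d[120:320,230:520].ravel()); q=np.c_[(P[:,:2]-O)@RR,P[:,2]]
    g=i[120:320,230:520].reshape(-1,3).max(1)
    m=(q[:,2]>.045)&(q[:,2]<.056)&(g<110)&(abs(q[:,0]+.074)<.045)&(q[:,1]>-.09)&(q[:,1]<.14)
    if m.sum()>50: print("tin",m.sum(),cv2.minAreaRect((q[m,:2]*1000).astype(np.float32)))
    return i
E
python3 -c "
from h import *
i=tin(); cv2.imwrite('pics/t2.png',i)
go([(-.076,.147,.034,0),(-.076,.125,.035,0)])
"
```

```text
t 6.58 rack [-0.0773  0.1504  0.1194] yaw 0.07 F [-3.38 -0.31 -4.51] open 0.0004
(-0.076, 0.147, 0.034, 0) shift [-0.0034  0.0016  0.0854] turn [-0.0035 -0.0006  0.0013]
(-0.076, 0.125, 0.035, 0) shift [-0.0254  0.0016  0.0844] turn [-0.0035 -0.0006  0.0013]
```

View pics/t2.png

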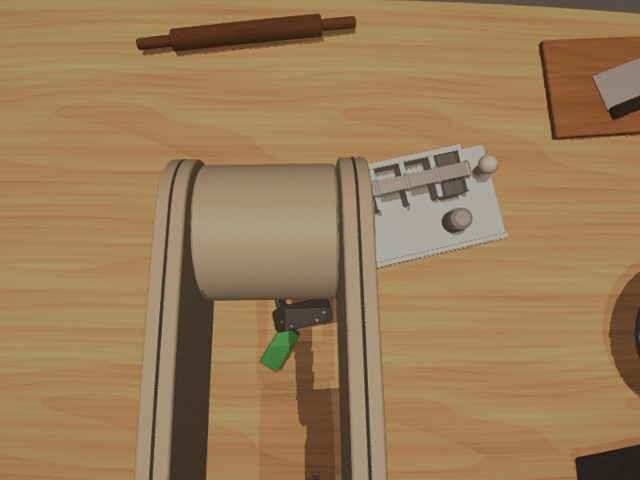

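The arm blocks the top view of the channel, so I'll use the wrist camera. Descending.

Request:
carry_out(
  targets=[
    {"hand": 0,"x": -0.004,"y": 0.001,"z": 0.04,"ax": 0,"ay": 0,"az": 0},
    {"hand": 0,"x": -0.004,"y": 0.001,"z": 0.07,"ax": 0,"ay": 0,"az": 0},
    {"hand": 0,"x": -0.004,"y": 0.001,"z": 0.082,"ax": 0,"ay": 0,"az": 0},
    {"hand": 0,"x": -0.004,"y": 0.001,"z": 0.082,"ax": 0,"ay": 0,"az": 0},
  ],
)

```text
t: 7.08
tool_pos: [0.482, 0.0581, 0.0414]
orientation: [-1.946, -2.464, 0.002]
force: [0.1, 0.5, 0.6]
opening: 0.0004
gripper_force: 0.0
```

```bash
python3 -c "
from h import *
c=camera_params('wrist');i,d=read_camera('wrist');cv2.imwrite('pics/w2.png',i); print(c['position'],c['rotation'])
v,u=np.mgrid[0:480:2,0:640:2]; P=pts(c,np.c_[u.ravel(),v.ravel()],depth=d[::2,::2].ravel()); q=np.c_[(P[:,:2]-O)@RR,P[:,2]]
m=(q[:,2]>.046)&(q[:,2]<.054)&(abs(q[:,0]+.08)<.043)&(abs(q[:,1]-.1)<.03); print(m.sum(),cv2.minAreaRect((q[m,:2]*1000).astype(np.float32)))
go([(-.076,.125,.035,0),(-.076,.0,.035,0)])
"
```

```text
[0.46506056 0.13128801 0.1883274 ] [-0.27209086 -0.03002716  0.23382061]
111 ((-74.60917663574219, 100.4483642578125), (22.095746994018555, 4.685734272003174), 85.8358154296875)
t 7.12 rack [-0.0745  0.1454  0.0425] yaw -0.01 F [-0.79  0.2   0.5 ] open 0.0007
(-0.076, 0.125, 0.035, 0) shift [-0.0204 -0.0015  0.0075] turn [-0.      0.     -0.0002]
(-0.076, 0.0, 0.035, 0) shift [-0.1454 -0.0015  0.0075] turn [-0.      0.     -0.0002]
```

View pics/w2.png

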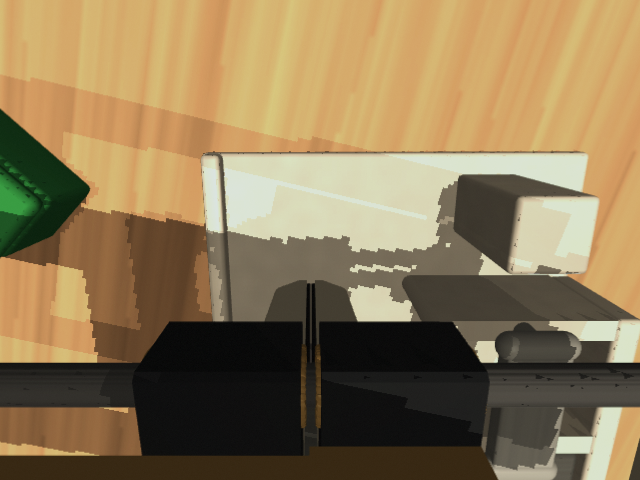

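Request:
carry_out(
  targets=[
    {"hand": 0,"x": -0.004,"y": -0.001,"z": 0.006,"ax": 0,"ay": 0,"az": 0},
    {"hand": 0,"x": -0.012,"y": -0.001,"z": 0.008,"ax": 0,"ay": 0,"az": 0},
    {"hand": 0,"x": -0.018,"y": -0.001,"z": 0.008,"ax": 0,"ay": 0,"az": 0},
    {"hand": 0,"x": -0.023,"y": -0.001,"z": 0.008,"ax": 0,"ay": 0,"az": 0},
    {"hand": 0,"x": -0.029,"y": -0.001,"z": 0.008,"ax": 0,"ay": 0,"az": 0},
    {"hand": 0,"x": -0.036,"y": -0.001,"z": 0.008,"ax": 0,"ay": 0,"az": 0},
    {"hand": 0,"x": -0.043,"y": -0.001,"z": 0.008,"ax": 0,"ay": 0,"az": 0},
    {"hand": 0,"x": -0.05,"y": -0.001,"z": 0.008,"ax": 0,"ay": 0,"az": 0},
  ],
)

```text
t: 8.12
tool_pos: [0.4932, 0.0091, 0.034]
orientation: [1.947, 2.466, 0.0]
force: [-0.6, 1.9, 2.4]
opening: 0.0003
gripper_force: 1.2
```

```bash
cat >> h.py <<'E'
def tins(y0,y1,name="scene",save=None):
    c=camera_params(name); i,d=read_camera(name); v,u=np.mgrid[0:480,0:640]
    P=pts(c,np.c_[u.ravel(),v.ravel()],depth=d.ravel()); q=np.c_[(P[:,:2]-O)@RR,P[:,2]]
    g=i.reshape(-1,3).max(1)
    m=(q[:,2]>.046)&(q[:,2]<.054)&(q[:,0]>-.13)&(q[:,0]<.03)&(q[:,1]>y0)&(q[:,1]<y1)&(g<110)
    print("tin",m.sum(),cv2.minAreaRect((q[m,:2]*1000).astype(np.float32)),(q[m].min(0)*1000).round(1),(q[m].max(0)*1000).round(1))
    if save: cv2.imwrite(save,cv2.resize(i[210:370,100:400],None,fx=2.6,fy=2.6,interpolation=cv2.INTER_CUBIC))
E
python3 -c "
from h import *
go([(-.076,.0,.035,0)])
tins(.03,.115,save='pics/s2.png')
"
```

```text
t 8.12 rack [-0.0758  0.0952  0.034 ] yaw 0.01 F [-0.65  1.93  2.41] open 0.0003
(-0.076, 0.0, 0.035, 0) shift [-0.0952 -0.0002 -0.001 ] turn [ 0.0001 -0.      0.0002]
tin 797 ((-40.588478088378906, 70.84475708007812), (141.56381225585938, 56.86408615112305), 0.9333943128585815) [-111.5   43.2   46.1] [ 30.  100.1  53.8]
```

View pics/s2.png

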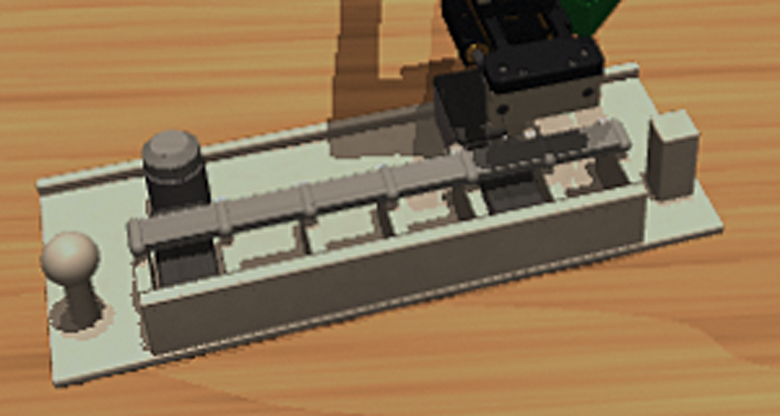

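The scene crop shows the tin at about (465,105), moving ahead of the fingers and still square. I'll keep pushing.

Request:
carry_out(
  targets=[
    {"hand": 0,"x": -0.007,"y": 0,"z": 0,"ax": 0,"ay": 0,"az": 0},
    {"hand": 0,"x": -0.014,"y": 0,"z": 0,"ax": 0,"ay": 0,"az": 0},
    {"hand": 0,"x": -0.021,"y": 0,"z": 0,"ax": 0,"ay": 0,"az": 0},
    {"hand": 0,"x": -0.028,"y": 0,"z": 0,"ax": 0,"ay": 0,"az": 0},
    {"hand": 0,"x": -0.035,"y": 0,"z": 0,"ax": 0,"ay": 0,"az": 0},
    {"hand": 0,"x": -0.042,"y": 0,"z": 0,"ax": 0,"ay": 0,"az": 0},
    {"hand": 0,"x": -0.049,"y": 0,"z": 0,"ax": 0,"ay": 0,"az": 0},
    {"hand": 0,"x": -0.056,"y": 0,"z": 0,"ax": 0,"ay": 0,"az": 0},
  ],
)

```text
t: 9.18
tool_pos: [0.5061, -0.0455, 0.0339]
orientation: [-1.947, -2.465, 0.0]
force: [1.0, 1.3, -0.4]
opening: 0.0008
gripper_force: 0.4
```

```bash
cat >> h.py <<'E'
def lid(y0,y1,x0=-.125,x1=-.03,name="scene"):
    c=camera_params(name); i,d=read_camera(name); v,u=np.mgrid[0:480,0:640]
    P=pts(c,np.c_[u.ravel(),v.ravel()],depth=d.ravel()); q=np.c_[(P[:,:2]-O)@RR,P[:,2]]
    m=(q[:,2]>.0475)&(q[:,2]<.0525)&(q[:,0]>x0)&(q[:,0]<x1)&(q[:,1]>y0)&(q[:,1]<y1)&(i.reshape(-1,3).max(1)<110)
    k,l,st,_=cv2.connectedComponentsWithStats(m.reshape(480,640).astype(np.uint8),connectivity=4)
    j=1+np.argmax(st[1:,4]); w=q[l.ravel()==j]*1000
    print("lid",st[j],"pct2/98",np.percentile(w,[2,98],axis=0).round(1).tolist(),cv2.minAreaRect(w[:,:2].astype(np.float32)))
    # left (low y) edge by x
    for a in range(-112,-36,10):
        s=w[(w[:,0]>a)&(w[:,0]<a+10)]
        if len(s)>8: print(a,np.percentile(s[:,1],[2,98]).round(1),len(s))
E
python3 -c "
from h import *
go([(-.076,.0,.035,0)])
lid(-.03,.06)
"
```

```text
t 9.18 rack [-0.0759  0.0392  0.0339] yaw 0.01 F [ 0.96  1.28 -0.41] open 0.0008
(-0.076, 0.0, 0.035, 0) shift [-0.0392 -0.0001 -0.0011] turn [-0.0002  0.      0.0001]
lid [236 242  27  29 337] pct2/98 [[-108.4, -3.5, 48.3], [-40.4, 24.9, 52.4]] ((-75.71690368652344, 12.777077674865723), (33.18141555786133, 71.63558959960938), 89.92141723632812)
-112 [-2.3 21.2] 37
-102 [-3.5 20.8] 49
-92 [-3.2 19.1] 49
-82 [-3.  17.7] 43
-72 [-3.1 16.3] 38
-62 [-3.1 14.2] 34
-52 [-3.5 28.1] 68
-42 [-1.9 25.6] 19
```

Request:
carry_out(
  targets=[
    {"hand": 0,"x": -0.006,"y": 0,"z": 0,"ax": 0,"ay": 0,"az": 0},
    {"hand": 0,"x": -0.012,"y": 0,"z": 0,"ax": 0,"ay": 0,"az": 0},
    {"hand": 0,"x": -0.018,"y": 0,"z": 0,"ax": 0,"ay": 0,"az": 0},
    {"hand": 0,"x": -0.024,"y": 0,"z": 0,"ax": 0,"ay": 0,"az": 0},
    {"hand": 0,"x": -0.03,"y": 0,"z": 0,"ax": 0,"ay": 0,"az": 0},
    {"hand": 0,"x": -0.035,"y": 0,"z": 0,"ax": 0,"ay": 0,"az": 0},
    {"hand": 0,"x": -0.038,"y": 0,"z": 0,"ax": 0,"ay": 0,"az": 0},
    {"hand": 0,"x": -0.038,"y": 0,"z": 0,"ax": 0,"ay": 0,"az": 0},
  ],
)

```text
t: 10.22
tool_pos: [0.5149, -0.0823, 0.0339]
orientation: [1.947, 2.465, -0.0]
force: [-0.2, -0.0, -0.1]
opening: 0.0007
gripper_force: 0.0
```

```bash
python3 -c "
from h import *
go([(-.076,.03,.034,0),(-.076,.03,.14,0),(-.16,-.025,.14,-90),(-.16,-.025,.14,90)])
print(read_state()['q'].round(3))
lid(-.06,.02)
"
```

```text
t 10.22 rack [-0.0758  0.0013  0.0339] yaw -0.0 F [-0.16 -0.05 -0.14] open 0.0007
(-0.076, 0.03, 0.034, 0) shift [ 0.0287 -0.0002 -0.0001] turn [ 0.      0.0004 -0.0001]
(-0.076, 0.03, 0.14, 0) shift [ 0.0287 -0.0002 -0.1061] turn [ 0.      0.0004 -0.0001]
(-0.16, -0.025, 0.14, -90) shift [-0.0263 -0.0841 -0.1061] turn [3.0000e-04 3.0000e-04 1.5707e+00]
(-0.16, -0.025, 0.14, 90) shift [-0.0263 -0.0841 -0.1061] turn [-3.0000e-04  3.0000e-04 -1.5709e+00]
[-0.257  0.121  1.89  -0.     1.13  -0.49 ]
lid [214 247  27  29 288] pct2/98 [[-108.0, -41.2, 48.1], [-40.1, -12.3, 52.4]] ((-74.5447998046875, -26.460847854614258), (71.61181640625, 33.1435546875), 3.611471652984619)
-112 [-41.4 -23.6] 32
-102 [-40.7 -23.3] 34
-92 [-41.3 -23.9] 34
-82 [-41.2 -24.5] 34
-72 [-40.8 -25.4] 36
-62 [-41.2 -27. ] 37
-52 [-41.2  -8.4] 56
-42 [-40.2 -13.6] 25
```

Tin centre is about y = -24.5 and square to the gap. I'll back off, lift, and go round behind it.

Request:
carry_out(
  targets=[
    {"hand": 0,"x": 0.015,"y": 0,"z": 0,"ax": 0,"ay": 0,"az": 0},
    {"hand": 0,"x": 0.025,"y": 0,"z": -0.01,"ax": 0,"ay": 0,"az": 0},
    {"hand": 0,"x": 0.025,"y": 0,"z": -0.06,"ax": 0,"ay": 0,"az": 0},
    {"hand": 0,"x": 0.025,"y": 0,"z": -0.1,"ax": 0,"ay": 0,"az": 0.15},
    {"hand": 0,"x": 0.01,"y": -0.02,"z": -0.106,"ax": 0,"ay": 0,"az": 0.32},
    {"hand": 0,"x": -0.01,"y": -0.05,"z": -0.106,"ax": 0,"ay": 0,"az": 0.5},
    {"hand": 0,"x": -0.026,"y": -0.075,"z": -0.106,"ax": 0,"ay": 0,"az": 0.67},
    {"hand": 0,"x": -0.026,"y": -0.084,"z": -0.106,"ax": 0,"ay": 0,"az": 0.84},
  ],
)

```text
t: 11.28
tool_pos: [0.4383, -0.1271, 0.1407]
orientation: [2.787, 1.448, 0.0]
force: [-0.2, -0.4, 0.3]
opening: 0.0004
gripper_force: 0.0
```

Request:
carry_out(
  targets=[
    {"hand": 0,"x": 0,"y": 0,"z": 0,"ax": 0,"ay": 0,"az": 0.17},
    {"hand": 0,"x": 0,"y": 0,"z": 0,"ax": 0,"ay": 0,"az": 0.34},
    {"hand": 0,"x": 0,"y": 0,"z": 0,"ax": 0,"ay": 0,"az": 0.51},
    {"hand": 0,"x": 0,"y": 0,"z": 0,"ax": 0,"ay": 0,"az": 0.68},
    {"hand": 0,"x": 0,"y": 0,"z": 0,"ax": 0,"ay": 0,"az": 0.73},
    {"hand": 0,"x": 0,"y": 0,"z": 0,"ax": 0,"ay": 0,"az": 0.73},
    {"hand": 0,"x": 0,"y": 0,"z": 0,"ax": 0,"ay": 0,"az": 0.73},
  ],
)

```text
t: 12.15
tool_pos: [0.4392, -0.1263, 0.1403]
orientation: [3.119, 0.371, 0.001]
force: [-0.9, -0.4, -0.3]
opening: 0.0004
gripper_force: 0.0
```

```bash
python3 -c "
from h import *
go([(-.15,-.025,.043,-90),(-.118,-.025,.043,-90),(-.045,-.025,.043,-90)])
print(read_state()['q'].round(3))
c=camera_params('wrist');print(c['position'],c['rotation'])
lid(-.06,.02,name='wrist')
i,d=read_camera('wrist');cv2.imwrite('pics/w3.png',i)
"
```

```text
t 12.15 rack [-0.1597 -0.024   0.1403] yaw -89.84 F [-0.86 -0.41 -0.31] open 0.0004
(-0.15, -0.025, 0.043, -90) shift [0.0096 0.001  0.0973] turn [ 0.0003 -0.0004  0.0028]
(-0.118, -0.025, 0.043, -90) shift [0.0416 0.0011 0.0973] turn [ 0.0003 -0.0004  0.0028]
(-0.045, -0.025, 0.043, -90) shift [0.1146 0.0013 0.0973] turn [ 0.0003 -0.0004  0.0028]
[-0.392 -0.198  1.989 -0.     1.35   0.942]
[ 0.51265464 -0.10877439  0.28718274] [-0.2318403   0.18380885 -1.32374033]
lid [ 282   35   63  133 7817] pct2/98 [[-108.2, -40.8, 47.9], [-42.5, -9.2, 51.0]] ((-75.42015075683594, -25.004749298095703), (69.34092712402344, 33.61362075805664), 0.15293626487255096)
-112 [-40.6  -9.3] 779
-102 [-40.9  -9.4] 1073
-92 [-40.8  -9. ] 1068
-82 [-40.9  -9.2] 1153
-72 [-40.8  -9.2] 1175
-62 [-40.9  -9.3] 1225
-52 [-40.8  -9.4] 1252
-42 [-39.2 -10.5] 92
```

View pics/w3.png

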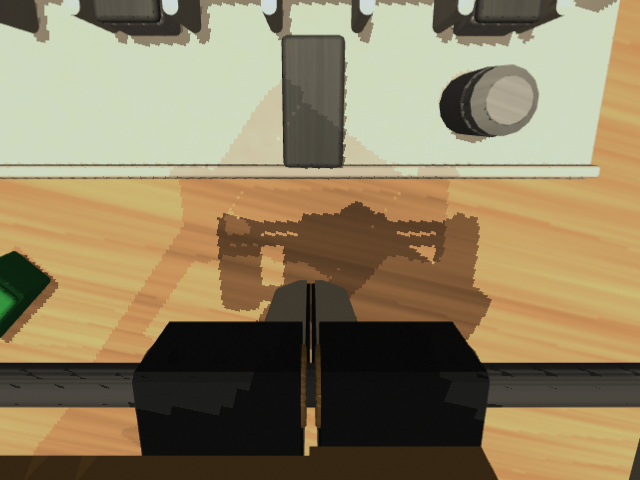

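The wrist view shows the tin at columns 282–344, centred between the noses at 270 and 365. That is the third gap from the ball end. Now descending behind it and pushing in.

Request:
carry_out(
  targets=[
    {"hand": 0,"x": 0.0,"y": 0.001,"z": 0.05,"ax": 0,"ay": 0,"az": 0.003},
    {"hand": 0,"x": 0.005,"y": 0.001,"z": 0.09,"ax": 0,"ay": 0,"az": 0.003},
    {"hand": 0,"x": 0.01,"y": 0.001,"z": 0.097,"ax": 0,"ay": 0,"az": 0.003},
    {"hand": 0,"x": 0.02,"y": 0.001,"z": 0.097,"ax": 0,"ay": 0,"az": 0.003},
    {"hand": 0,"x": 0.03,"y": 0.001,"z": 0.097,"ax": 0,"ay": 0,"az": 0.003},
    {"hand": 0,"x": 0.037,"y": 0.001,"z": 0.097,"ax": 0,"ay": 0,"az": 0.003},
    {"hand": 0,"x": 0.044,"y": 0.001,"z": 0.097,"ax": 0,"ay": 0,"az": 0.003},
    {"hand": 0,"x": 0.051,"y": 0.001,"z": 0.097,"ax": 0,"ay": 0,"az": 0.003},
  ],
)

```text
t: 13.25
tool_pos: [0.4894, -0.1158, 0.0432]
orientation: [3.12, 0.363, -0.0]
force: [-2.4, -0.5, 1.4]
opening: 0.0005
gripper_force: 1.2
```

```bash
python3 -c "
from h import *
go([(-.045,-.025,.043,-90)])
"
```

```text
t 13.25 rack [-0.1084 -0.0254  0.0432] yaw -90.11 F [-2.36 -0.55  1.42] open 0.0005
(-0.045, -0.025, 0.043, -90) shift [ 0.0634 -0.0005  0.0002] turn [ 0.0002  0.0002 -0.002 ]
```

Request:
carry_out(
  targets=[
    {"hand": 0,"x": 0.006,"y": 0,"z": 0,"ax": 0,"ay": 0,"az": 0},
    {"hand": 0,"x": 0.012,"y": 0,"z": 0,"ax": 0,"ay": 0,"az": 0},
    {"hand": 0,"x": 0.018,"y": 0,"z": 0,"ax": 0,"ay": 0,"az": 0},
    {"hand": 0,"x": 0.024,"y": 0,"z": 0,"ax": 0,"ay": 0,"az": 0},
    {"hand": 0,"x": 0.031,"y": 0,"z": 0,"ax": 0,"ay": 0,"az": 0},
    {"hand": 0,"x": 0.038,"y": 0,"z": 0,"ax": 0,"ay": 0,"az": 0},
    {"hand": 0,"x": 0.045,"y": 0,"z": 0,"ax": 0,"ay": 0,"az": 0},
    {"hand": 0,"x": 0.052,"y": 0,"z": 0,"ax": 0,"ay": 0,"az": 0},
  ],
)

```text
t: 14.25
tool_pos: [0.5401, -0.1037, 0.0428]
orientation: [-3.12, -0.363, 0.0]
force: [-1.6, -0.3, 1.3]
opening: 0.0006
gripper_force: 0.7
```

```bash
python3 -c "
from h import *
go([(-.045,-.025,.043,-90)])
"
```

```text
t 14.25 rack [-0.0564 -0.0254  0.0428] yaw -90.12 F [-1.62 -0.33  1.29] open 0.0006
(-0.045, -0.025, 0.043, -90) shift [ 0.0114 -0.0004 -0.0002] turn [-0.      0.     -0.0021]
```

Request:
carry_out(
  targets=[
    {"hand": 0,"x": 0.003,"y": 0,"z": 0,"ax": 0,"ay": 0,"az": 0},
    {"hand": 0,"x": 0.006,"y": 0,"z": 0,"ax": 0,"ay": 0,"az": 0},
    {"hand": 0,"x": 0.009,"y": 0,"z": 0,"ax": 0,"ay": 0,"az": 0},
    {"hand": 0,"x": 0.011,"y": 0,"z": 0,"ax": 0,"ay": 0,"az": 0},
    {"hand": 0,"x": 0.0125,"y": 0,"z": 0,"ax": 0,"ay": 0,"az": 0},
    {"hand": 0,"x": 0.0125,"y": 0,"z": 0,"ax": 0,"ay": 0,"az": 0},
  ],
)

```text
t: 15.0
tool_pos: [0.552, -0.101, 0.0429]
orientation: [-3.121, -0.363, -0.001]
force: [-0.7, 0.0, -0.5]
opening: 0.0001
gripper_force: 0.0
```

```bash
python3 -c "
from h import *
go([(-.045,-.025,.043,-90)])
lid(-.06,.01,x0=-.06,x1=.035,name='wrist')
"
```

```text
t 15.0 rack [-0.0441 -0.0254  0.0429] yaw -90.12 F [-0.69  0.02 -0.45] open 0.0001
(-0.045, -0.025, 0.043, -90) shift [-0.0009 -0.0004 -0.0001] turn [ 0.     -0.0004 -0.0021]
lid [ 258  109  101   74 5696] pct2/98 [[11.6, -40.7, 47.9], [34.3, -9.0, 50.8]] ((22.9239501953125, -24.79525375366211), (24.03404998779297, 33.5125732421875), 0.0515461191534996)
```

Request:
carry_out(
  targets=[
    {"hand": 0,"x": 0.001,"y": 0,"z": 0,"ax": 0,"ay": 0,"az": 0},
    {"hand": 0,"x": 0.002,"y": 0,"z": 0,"ax": 0,"ay": 0,"az": 0},
    {"hand": 0,"x": 0.002,"y": 0,"z": 0,"ax": 0,"ay": 0,"az": 0},
  ],
)

```text
t: 15.42
tool_pos: [0.5525, -0.1008, 0.043]
orientation: [-3.12, -0.363, 0.004]
force: [-9.3, -1.8, 6.9]
opening: 0.0006
gripper_force: 4.5
```

```bash
python3 -c "
from h import *
go([(-.045,-.025,.043,-90)])
lid(-.06,.01,x0=-.06,x1=.045,name='wrist')
"
```

```text
t 15.43 rack [-0.0436 -0.0254  0.043 ] yaw -90.12 F [-9.3  -1.82  6.86] open 0.0006
(-0.045, -0.025, 0.043, -90) shift [-0.0014 -0.0004 -0.    ] turn [-0.0004  0.0027 -0.0021]
lid [ 250  108  110   77 6365] pct2/98 [[11.6, -40.7, 47.9], [35.1, -6.5, 51.0]] ((23.30963897705078, -23.89842987060547), (24.951833724975586, 35.496177673339844), 0.030086323618888855)
```

The force rose to 9 N with hardly any motion, so the tin is home against the back. I'll withdraw and verify.

Request:
carry_out(
  targets=[
    {"hand": 0,"x": -0.01,"y": 0,"z": 0,"ax": 0,"ay": 0,"az": 0},
    {"hand": 0,"x": -0.03,"y": 0,"z": 0,"ax": 0,"ay": 0,"az": 0},
    {"hand": 0,"x": -0.05,"y": 0,"z": -0.03,"ax": 0,"ay": 0,"az": 0},
    {"hand": 0,"x": -0.07,"y": 0,"z": -0.08,"ax": 0,"ay": 0,"az": 0},
    {"hand": 0,"x": -0.08,"y": 0,"z": -0.12,"ax": 0,"ay": 0,"az": 0},
    {"hand": 0,"x": -0.08,"y": 0,"z": -0.14,"ax": 0,"ay": 0,"az": 0},
    {"hand": 0,"x": -0.08,"y": 0,"z": -0.14,"ax": 0,"ay": 0,"az": 0},
    {"hand": 0,"x": -0.08,"y": 0,"z": -0.14,"ax": 0,"ay": 0,"az": 0},
  ],
)

```text
t: 16.48
tool_pos: [0.4753, -0.1187, 0.1816]
orientation: [-3.12, -0.363, 0.002]
force: [-0.1, 0.1, -0.8]
opening: -0.0001
gripper_force: 0.0
```

```bash
python3 -c "
from h import *
go([])
lid(-.06,.01,x0=-.06,x1=-.015,name='wrist'); lid(-.06,.01,x0=.01,x1=.045,name='wrist')
i,d=read_camera('wrist');cv2.imwrite('pics/w4.png',i)
"
```

```text
t 16.48 rack [-0.1228 -0.0249  0.1816] yaw -90.12 F [-0.14  0.08 -0.78] open -0.0001
lid [ 284   67   53   32 1613] pct2/98 [[-33.2, -40.3, 47.9], [-15.4, -8.7, 51.1]] ((-24.476219177246094, -24.538633346557617), (18.692996978759766, 33.2996826171875), 0.02963246963918209)
-42 [-39.2  -9.7] 139
lid [283   0  56  10 539] pct2/98 [[16.9, -40.3, 48.0], [22.0, -8.6, 51.2]] ((19.479822158813477, -24.57737159729004), (33.42424392700195, 5.732471466064453), 89.991455078125)
```

View pics/w4.png

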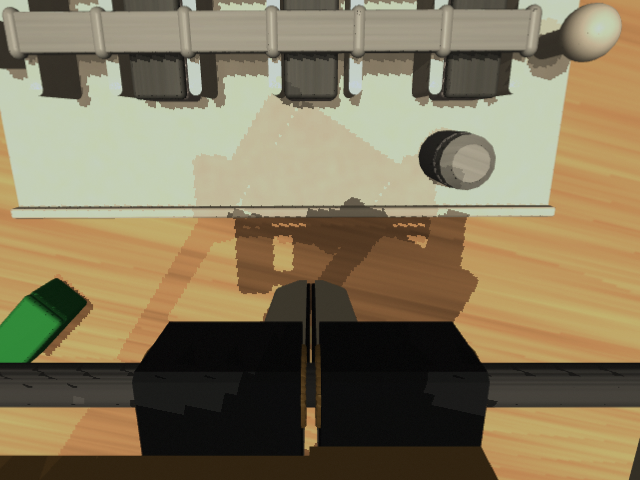

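The tin's front at (310,98) is level with the other two homed tins (rows about 97–98) and it sits in the third gap from the ball. The shaker is undisturbed at (457,160) and the arm is clear, so I'll hand in.

```bash
python3 -c "
from plant import robot
print(robot.close_job())"
```

```text
the job is handed in; nothing more can be done
None
```

I ran the closed fingers along the rail over gaps one to three, pushed the tin into the third gap from the ball post until it stopped against the back, and handed the job in at about 16.6 s; no verdict was returned.

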